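Dock the twist timer and click it to five

TASK

The glued cartons need a five minute press. First put the white twist timer into its steel tray, flat on the tray's floor with the dial up, and let go of it; then take it by its dial and turn that, counting the clicks, until the pointer stands at the fifth tick clockwise from the long zero mark (one click per tick; it may not start at zero). Leave it resting there, and do not disturb the other things on the table.

Things in the scene. Friction and masses are not known exactly. Their poses are not given: they have to be found in the camera images.
- timer: Twist timer standing loose, dial up: white block 56 (x) x 68 (y) x 34 (z) mm, about 0.25 kg, upright smooth sides with a thin grey band. Origin: centre of its underside, z up. Ten dark ticks 30 degrees apart ring the dial on its top: the zero mark is the longest and broadest, towards the body's +y; the short ones follow clockwise seen from above.
- dial (a joint): Dial angle in the timer, rad: 0 with the pointer at the zero mark, growing clockwise seen from above. A click each pi/6 = 0.5236 rad, at each tick (tick n = n x 0.5236); let go between two, it snaps to the nearer. A click takes about 0.05 N m. Turns both ways, with stops just below tick 0 and just above tick 9. Starts at tick 0, 1 or 2.
- dial_grip (a point): Point on the dial's (vertical) axis, the timer's z axis, halfway up the dial's grip bar, 49.5 mm above the timer's underside. The grey bar is 14 mm wide (x), about 40 mm long (y), 38.5 to 59.5 mm above the underside; its +y end is pointed with a dark line: the pointer. Below it a round skirt, diameter 45, from 34.5 to 38.5 mm.
- pointer_tip (a point): The pointed end of the grip bar, at its top: 20 mm from the dial's axis, 59.5 mm above the timer's underside.
- tray: Dark steel tray fixed on the table, outside 78 (x) x 90 (y) mm, inside 66 x 78 mm: 5 mm spare each side of the timer. Floor 4 mm thick; rim 6 mm wide, its top 14 mm above the table. Origin: centre of its underside. The timer goes in long side along y, either way round, and stands 24 mm proud of the rim; it may shift 5 mm or turn about 8 degrees before the rim holds it.
- marker: Bystander: black-capped marker pen lying flat, 15 mm thick and 128 mm long (along its y axis). Origin at the centre of its underside.
- pill_bottle: Bystander: small white bottle standing upright, diameter 41, height 88 mm. Origin at the centre of its underside.
- glue_stick: Bystander: glue stick standing upright, diameter 28, height 90 mm. Origin at the centre of its underside.
- stamp: Bystander: wooden hand stamp standing on its foot, 23 x 52 x 62 mm. Origin at the centre of its underside.
Not all that is in view belongs to the job. Leave any yellow look-alike of the timer alone.

How it is judged:
On the way, in this order (a step that is already met when the one before it is completed fails the run):
1. the timer stands flat in the tray and has been let go, its dial not yet set (horizontal distance between timer and tray below 0.009 m and z of timer in the frame of tray between 0 and 0.007 m and angle between timer's own z axis and vertical below 0.06 rad and contact force between the fingers and timer below 0.1 N and linear speed of timer below 0.02 m/s), for 0.2 s.
2. the dial is at the fifth tick with the timer in the tray (horizontal distance between timer and tray below 0.009 m and z of timer in the frame of tray between 0 and 0.007 m and angle between timer's own z axis and vertical below 0.06 rad and value of joint dial between 2.468 and 2.768 rad and velocity of joint dial between -0.1 and 0.1 rad/s), for 0.2 s.
At the end, for the whole second after the job is handed in: The timer stands in the tray, its underside within 3 mm of the tray's floor, its centre within 9 mm of the tray's and upright within 0.06 rad; the dial rests at the fifth tick (2.618 rad, within 0.15 rad), and nothing holds or moves the timer (all of step 2 and contact force between the fingers and timer below 0.1 N and linear speed of timer below 0.02 m/s); the robot touches nothing.
It fails at once if a bystander (marker, pill_bottle, glue_stick, stamp) is moved more than 30 mm (distance of any of marker, pill_bottle, glue_stick, stamp from where it was at the start of the episode above 0.03 m).
It also fails if it takes over 58 s, if anything falls off the work surface, if the arm or the gripper's body presses on something with over 40 N, if the wrist force passes 120 N, or if a joint passes its speed limit or range.

ROBOT

A 6-joint arm with a two-finger parallel gripper is mounted at the origin on the work surface; the furniture and walls round the work are solid. World frame = base frame: x ahead of the robot, y to its left, z up, the work surface at z = 0. Lengths are in m, angles in rad, forces in N, time in s.
With the tool pointing down it reaches from about 0.25 to 0.725 m from the base axis. Payload 9.7 kg.
Tool frame: the origin (TCP) lies midway between the tips of the shut fingers; the grasp point (between the pads) lies 19 mm behind it; z points along the fingers, y is the line along which they close (so a half turn about z gives the same grasp; the last joint's range is limited). The gripper opens to 85 mm and grips with 20 to 120 N. Pads are 22 mm wide; open, the fingers measure 114 mm over their backs; the gripper's body (76 mm by 85 mm) begins 54 mm behind the grasp point. The pads swing forward as they close: fully open they stand 13 mm farther back than shut.
Start: joints at [-1.247, 0.087, 0.176, 1.66, 0, 1.571], TCP at [0.175, -0.521, 0.231] pointing down, gripper open.
Joint ranges: [-3.13, 3.13], [-0.85, 1.81], [-1.15, 1.24], [-2.2, 2.28], [-1.44, 1.52], [-3.14, 3.14]. Speed limits (rad/s): [2.22, 2.22, 2.57, 3.14, 3.14, 3.14].

INTERFACE

Orientations are given as a 3x3 rotation matrix whose columns are the frame's x, y, z axes.
In Python, from bench import monitor, grab_frame, job, models gives the robot as it stands.
- The arm moves only by the tool play_rows, never from a script. Its argument "commands" is a list that holds one entry, the list of rows, each a list of 4 numbers: the shift along the tool's x, y, z in units of 0.08 m (1.0 is 0.08 m), then the turn about the tool's z in units of 2 rad (1.0 is 2 rad). A call has exactly 5 rows; each row is the pose to reach, as a shift and turn from the pose commanded when the call began, along the tool's axes at that moment; what a row does not reach only later rows make up. A row lasts 1/12 s, in which the tool goes at most 41.7 mm and 7.16 degrees, less where a joint would pass 70% of its speed; a pose out of reach is approached as far as the arm can. A call with a number of a shift or a turn outside -1 to 1 is refused whole. A call with a gripper value outside its range is refused whole. "claw" is the closure, from 0 (fully open) to 1 (shut), set as the call begins (left out, the last holds). The fingers move at their own pace and stop on an object; the grip force is fixed at half the most. Time passes only in rows, so rows that repeat a pose let the fingers close, or fill a call up. It gives the time, the measured TCP pose, the force, the opening and the grip force at its end, in the units of the state.
- monitor.read_state(): the state, without advancing time (a new reading comes with each control period).
- grab_frame(name): name is "scene" or "top"; returns a dict with "color" (480x640x3 uint8, blue, green, red), "z_map" (480x640 float32, m along the optical axis (not along the pixel's ray), 0 where there is no reading), "K" (3x3 intrinsics, pixels), "rvec" (rotation vector, rad) and "tvec" (3), from world to camera coordinates, as OpenCV has them. Camera axes: x right, y down, z forward; pixel columns grow to the right and rows downward; lengths in m; the calibration is good to about 2 mm. A picture is of the moment at which its call begins.
- job.close_job(): hands the job in; it is judged then, once.
Trained networks look in a picture, given as the dict that the camera call returned (one of the last four; its "shot" number tells which), for a name from the list of things; names that differ only in an ending like _2 or _b are one class to them, and where a whole thing is asked for, a point or a joint stands for the part that bears it (a point fixed in the world has none). Each returns a list of dicts, best first, with "conf" (0 to 1); they miss things now and then, are a little off and sometimes report something else, mostly with a low value. They report only what shows in the picture. A call takes as long as a camera call. They do not tell look-alikes from the thing itself.
- models.outline_of(picture, label): "region" (480x640 bool, what is visible of it) and "box" ([left, top, width, height] in pixels, round what is visible of it).
The state is a dict: "clock": time; "joint_pos": joint angles; "joint_vel": joint speeds; "effort": joint torques, N m; "position": TCP position; "ee_rot": TCP orientation; "contact_force": force on the tool from outside, world axes, zero at the start; "wrist_torque": the same for the moment, N m; "finger_gap": opening from 0.0 (shut) to 1.0 (fully open); "grip_force": force on a finger pad.
Only numpy, scipy, OpenCV 4.12 (cv2) and the standard library are available. Lean on these libraries where they do the work, as an engineer would, in place of code of your own. Each camera call takes 0.05 s, during which the arm holds its last target. There are 200 camera calls.

## Working session

There is one attempt and no reset: what is moved stays moved. The work goes in short steps, Python scripts to look and compute and a tool call to move; the robot and the scene stay as the last step left them, time stands still between calls to the robot, and variables do not carry over. Pictures are saved under pics/ and viewed, at most 10 in all, crops included, and the job is handed in when it is done.

Besides the shell and the picture viewer there is one more tool, called after "Request:" as a command line: name --argument value ..., lists and objects as JSON in quotes. play_rows: Moves the arm, as the interface text tells. Shifts and turns lie within -1 to 1; 1 stands for 0.08 m of shift or 2 rad of turn. Its arguments: {"type":"object","properties":{"commands":{"type":"array"},"claw":{"type":"number"}},"required":["commands"]}

```bash
mkdir -p pics; ls
cat > h.py <<'E'
import numpy as np, cv2
from bench import monitor, grab_frame, job, models
def cloud(f):
    z=f["z_map"];K=f["K"];R=cv2.Rodrigues(np.array(f["rvec"],float))[0];t=np.array(f["tvec"],float).ravel()
    v,u=np.mgrid[:480,:640]
    P=np.stack([(u-K[0][2])*z/K[0][0],(v-K[1][2])*z/K[1][1],z],-1)
    return (P-t)@R
E
python3 - <<'E'
from h import *
s=monitor.read_state()
print(s["clock"],np.round(s["position"],3),np.round(s["ee_rot"],3).tolist(),s["finger_gap"])
for n in("top","scene"):
    f=grab_frame(n);cv2.imwrite(f"pics/{n}0.png",f["color"]);W=cloud(f)
    for l in["timer","dial","tray","marker","pill_bottle","glue_stick","stamp"]:
        for d in models.outline_of(f,l)[:3]:
            m=d["region"]&(f["z_map"]>0);p=W[m]
            print(n,l,round(d["conf"],2),d["box"],np.round(np.median(p,0),3),np.round(p.min(0),3),np.round(p.max(0),3)) if m.any() else 0
E
```

```text
pics
0.0 [ 0.175 -0.521  0.231] [[0.948, 0.318, -0.0], [0.318, -0.948, 0.001], [0.0, -0.001, -1.0]] 0.9991077341935483
top timer 0.76 [343.1, 213.8, 31.8, 34.2] [ 0.529 -0.118  0.037] [ 0.489 -0.159 -0.001] [ 0.57  -0.079  0.066]
top timer 0.6 [293.1, 289.9, 25.8, 19.3] [0.361 0.016 0.037] [ 0.332 -0.018  0.027] [0.39  0.048 0.065]
top dial 0.84 [292.6, 295.1, 19.6, 12.5] [0.361 0.016 0.042] [ 0.339 -0.003  0.032] [0.381 0.038 0.065]
top dial 0.5 [352.6, 224.2, 16.3, 18.8] [ 0.53  -0.118  0.043] [ 0.513 -0.141  0.032] [ 0.553 -0.101  0.066]
top tray 0.63 [242.5, 214.3, 38.9, 34.1] [0.533 0.123 0.007] [ 0.491  0.073 -0.003] [0.576 0.172 0.022]
top marker 0.78 [289.4, 259.0, 44.3, 6.8] [0.462 0.002 0.016] [ 0.454 -0.056  0.006] [0.47  0.064 0.021]
top pill_bottle 0.57 [155.1, 257.4, 22.2, 13.8] [0.453 0.343 0.084] [ 0.441  0.337 -0.   ] [0.469 0.373 0.097]
top pill_bottle 0.54 [294.2, 154.9, 21.1, 23.6] [0.684 0.015 0.088] [ 0.671 -0.015 -0.721] [0.899 0.034 0.095]
top glue_stick 0.6 [154.8, 256.9, 20.6, 12.6] [0.452 0.343 0.085] [0.441 0.337 0.001] [0.465 0.364 0.097]
top stamp 0.77 [
[... 487 characters left out ...]
37 -0.055  0.002] [0.383 0.038 0.065]
scene dial 0.55 [342.8, 217.1, 14.7, 10.2] [ 0.526 -0.118  0.049] [ 0.51  -0.137  0.034] [ 0.559 -0.1    0.064]
scene tray 0.8 [273.1, 267.2, 45.8, 36.1] [0.531 0.119 0.007] [ 0.489  0.073 -0.002] [0.582 0.168 0.02 ]
scene marker 0.63 [327.4, 252.6, 33.4, 33.6] [0.458 0.022 0.015] [ 0.453 -0.062 -0.003] [0.472 0.067 0.02 ]
scene pill_bottle 0.73 [269.0, 208.7, 13.4, 35.0] [0.68  0.022 0.059] [ 0.67  -0.006  0.004] [0.705 0.035 0.093]
scene glue_stick 0.95 [251.2, 328.5, 12.7, 36.5] [0.445 0.355 0.061] [ 0.437  0.283 -0.002] [0.522 0.362 0.095]
scene stamp 0.62 [402.2, 192.9, 13.8, 22.8] [ 0.444 -0.322  0.02 ] [ 0.418 -0.428 -0.003] [ 0.49  -0.302  0.065]
```

Run:
```python
import cv2,numpy as np
a=cv2.imread("pics/top0.png")
cv2.imwrite("pics/top_crop.png",cv2.resize(a[140:330,140:460],None,fx=2.5,fy=2.5,interpolation=3))
b=[cv2.resize(a[y:y+44,x:x+44],(390,390),interpolation=3) for x,y in((337,209),(282,277))]
cv2.imwrite("pics/close.png",np.hstack(b))
```

```text
(no output)
```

View pics/top_crop.png

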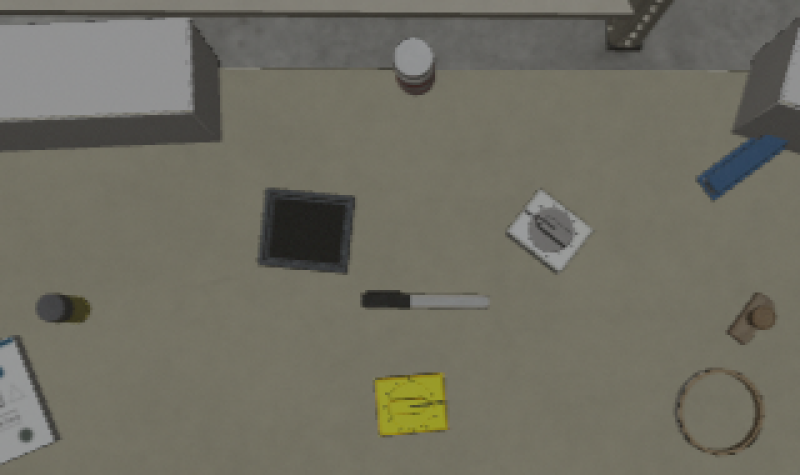

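View pics/close.png

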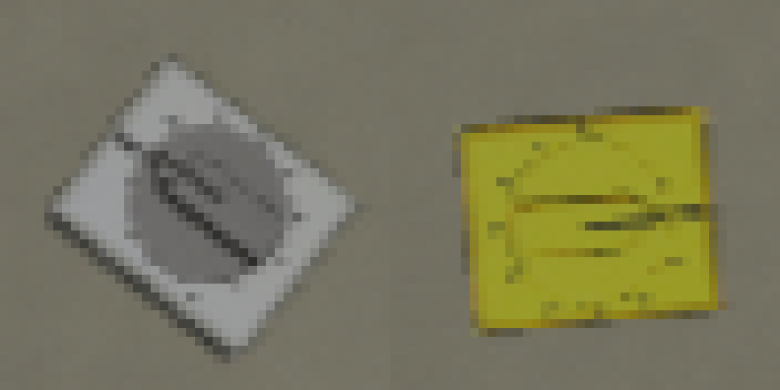

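Candidates are the white timer at (358,231) and the yellow look-alike at (305,302). The white one fits the description. Its zero mark is upper-left at about (350,225), and the grip bar looks parallel to the long side with the pointer at or near zero. Next I measure the poses.

```bash
cat > fit.py <<'E'
from h import *
def rect(P):
    (c,(w,h),a)=cv2.minAreaRect(P.astype(np.float32)); 
    if w>h: a+=0
    else: a+=90; w,h=h,w
    return np.round(c,4),round(w,4),round(h,4),round((a+90)%180-90,1)
E
python3 - <<'E'
from fit import *
for n in("top","scene"):
    f=grab_frame(n);W=cloud(f);g=f["color"].astype(int);Z=W[...,2]
    box=lambda x0,x1,y0,y1:(W[...,0]>x0)&(W[...,0]<x1)&(W[...,1]>y0)&(W[...,1]<y1)
    T=box(.47,.59,-.18,-.06)
    b=W[T&(Z>.024)];print(n,"table",np.round(np.median(Z[box(.3,.4,-.2,-.08)]),4))
    print(" timer",rect(b[:,:2]),np.round(np.median(b[b[:,2]<.039][:,2]),4),len(b))
    d=W[T&(Z>.05)];print(" bar",rect(d[:,:2]),d[:,:2].mean(0).round(4),np.median(d[:,2]).round(4),len(d))
    t=W[box(.46,.61,.05,.2)&(Z>.009)];print(" tray",rect(t[:,:2]),np.median(t[:,2]).round(4),len(t))
    m=cv2.morphologyEx((T&(Z>.024)).astype('u1'),cv2.MORPH_CLOSE,np.ones((3,3)))
E
```

```text
top table 0.0009
 timer (array([ 0.5313, -0.1199]), 0.068, 0.0565, 52.1) 0.0351 625
 bar (array([ 0.5304, -0.121 ]), 0.0382, 0.0145, 53.1) [ 0.5294 -0.1212] 0.0606 97
 tray (array([0.518 , 0.1078]), 0.1234, 0.1035, 84.1) 0.0146 408
scene table 0.0016
 timer (array([ 0.5293, -0.1221]), 0.0689, 0.0588, 51.1) 0.0349 411
 bar (array([ 0.5285, -0.1243]), 0.0396, 0.0171, 58.9) [ 0.5277 -0.1223] 0.0594 84
 tray (array([0.5174, 0.1065]), 0.1217, 0.105, 85.1) 0.0144 377
```

Request:
play_rows --commands '[[[0.2, -0.11, 0, -0.06], [0.4, -0.23, 0, -0.12], [0.6, -0.34, 0, -0.18], [0.8, -0.46, 0, -0.24], [1, -0.57, 0, -0.29]]]' --claw 0

```text
clock: 1.32
position: [0.2368, -0.452, 0.2313]
ee_rot: [[0.614, 0.789, 0.0], [0.789, -0.614, -0.0], [0.0, 0.0, -1.0]]
contact_force: [0.1, 0.1, 0.1]
finger_gap: 1.002
grip_force: 0.0
```

```bash
cat > st.py <<'E'
from fit import *
s=monitor.read_state();R=np.array(s["ee_rot"])
def show():
    print(round(s["clock"],2),np.round(s["position"],4),"yaw",np.degrees(np.arctan2(R[1,0],R[0,0])).round(1),"j",np.round(s["joint_pos"],2),"gap",round(s["finger_gap"],3),"F",np.round(s["contact_force"],1),"g",round(s["grip_force"],1))
def to(p): print("tool shift to",p,np.round(R.T@(np.array(p)-s["position"])/.08,3))
E
python3 - <<'E'
from st import *
show(); to([.530,-.121,.231])
for n in("top","scene"):
    f=grab_frame(n);W=cloud(f);Z=W[...,2]
    m=(W[...,0]>.48)&(W[...,0]<.6)&(W[...,1]>.07)&(W[...,1]<.2)&(Z>.009)
    t=W[m];print(n," tray",rect(t[:,:2]),np.median(t[:,2]).round(4),len(t))
E
```

```text
1.32 [ 0.2368 -0.452   0.2313] yaw 52.1 j [-1.09 -0.01  0.08  1.66  0.    1.14] gap 1.002 F [0.1 0.1 0.1] g 0.0
tool shift to [0.53, -0.121, 0.231] [5.516e+00 3.530e-01 4.000e-03]
top  tray (array([0.5333, 0.123 ]), 0.0904, 0.0794, 84.4) 0.0145 387
scene  tray (array([0.5309, 0.1201]), 0.0923, 0.0802, 84.5) 0.0142 351
```

Request:
play_rows --commands '[[[0.18, 0.01, 0, -0.052], [0.37, 0.02, 0, -0.105], [0.55, 0.035, 0, -0.157], [0.74, 0.047, 0, -0.21], [0.92, 0.06, 0, -0.262]]]' --claw 0.5

```text
clock: 1.83
position: [0.2858, -0.3978, 0.2313]
ee_rot: [[0.14, 0.99, -0.0], [0.99, -0.14, -0.0], [-0.0, 0.0, -1.0]]
contact_force: [-0.6, 0.0, 0.6]
finger_gap: 0.496
grip_force: 0.0
```

Request:
play_rows --commands '[[[0.15, 0.1, 0, -0.052], [0.31, 0.2, 0, -0.105], [0.46, 0.31, 0, -0.157], [0.61, 0.41, 0, -0.21], [0.77, 0.51, 0, -0.262]]]'

```text
clock: 2.25
position: [0.335, -0.3428, 0.2313]
ee_rot: [[-0.374, 0.927, -0.0], [0.927, 0.374, -0.0], [-0.0, -0.0, -1.0]]
contact_force: [-0.4, -0.3, 0.6]
finger_gap: 0.5
grip_force: 0.0
```

Request:
play_rows --commands '[[[0.08, 0.16, 0, -0.052], [0.16, 0.33, 0, -0.105], [0.25, 0.5, 0, -0.157], [0.33, 0.66, 0, -0.21], [0.41, 0.83, 0, -0.262]]]'

```text
clock: 2.67
position: [0.3845, -0.2876, 0.2313]
ee_rot: [[-0.788, 0.616, 0.0], [0.616, 0.788, -0.0], [-0.0, -0.0, -1.0]]
contact_force: [-0.3, -0.1, -0.4]
finger_gap: 0.502
grip_force: 0.0
```

Request:
play_rows --commands '[[[-0.01, 0.18, 0, -0.052], [-0.02, 0.37, 0, -0.105], [-0.035, 0.55, 0, -0.157], [-0.047, 0.74, 0, -0.21], [-0.06, 0.92, 0, -0.262]]]'

```text
clock: 3.08
position: [0.4339, -0.2326, 0.2313]
ee_rot: [[-0.99, 0.139, 0.0], [0.139, 0.99, -0.0], [-0.0, -0.0, -1.0]]
contact_force: [1.0, -0.4, -0.9]
finger_gap: 0.496
grip_force: 0.0
```

Request:
play_rows --commands '[[[-0.1, 0.15, 0, -0.052], [-0.2, 0.31, 0, -0.105], [-0.31, 0.46, 0, -0.157], [-0.41, 0.61, 0, -0.21], [-0.51, 0.77, 0, -0.262]]]'

```text
clock: 3.5
position: [0.4831, -0.1775, 0.2312]
ee_rot: [[-0.927, -0.375, 0.0], [-0.375, 0.927, -0.0], [0.0, -0.0, -1.0]]
contact_force: [-0.6, -0.4, -0.8]
finger_gap: 0.504
grip_force: 0.0
```

Run:
```python
from st import *
show(); to([.530,-.121,.12])
```

```text
3.5 [ 0.4831 -0.1775  0.2312] yaw -158.0 j [-0.35  0.    0.09  1.66 -0.   -0.74] gap 0.504 F [-0.6 -0.4 -0.8] g 0.0
tool shift to [0.53, -0.121, 0.12] [-0.809  0.435  1.39 ]
```

Request:
play_rows --commands '[[[-0.16, 0.09, 0.2, -0.052], [-0.32, 0.17, 0.4, -0.105], [-0.49, 0.26, 0.6, -0.157], [-0.65, 0.35, 0.75, -0.21], [-0.81, 0.435, 0.9, -0.262]]]'

```text
clock: 3.92
position: [0.53, -0.1209, 0.1583]
ee_rot: [[-0.615, -0.789, -0.0], [-0.789, 0.615, -0.0], [0.0, 0.0, -1.0]]
contact_force: [-0.5, 0.2, 0.4]
finger_gap: 0.497
grip_force: 0.0
```

Run:
```python
from st import *
show(); to([.530,-.121,.04])
f=grab_frame("scene");cv2.imwrite("pics/s1.png",cv2.resize(f["color"][140:300,260:460],None,fx=4,fy=3.75,interpolation=3)[:600])
```

```text
3.92 [ 0.53   -0.1209  0.1583] yaw -127.9 j [-0.22  0.06  0.    1.52 -0.   -1.13] gap 0.497 F [-0.5  0.2  0.4] g 0.0
tool shift to [0.53, -0.121, 0.04] [ 0.000e+00 -1.000e-03  1.479e+00]
```

View pics/s1.png

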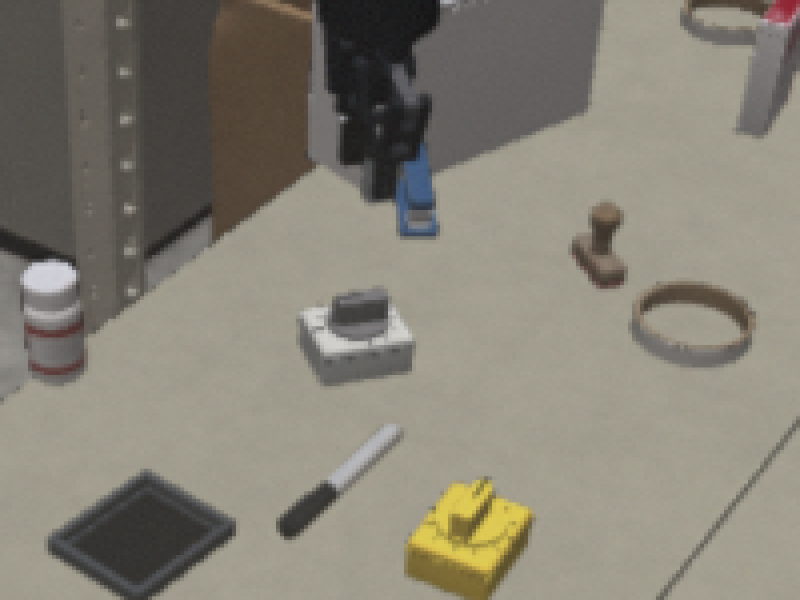

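The gripper hangs above the white timer: fingers at about (380,180) in the crop, dial at (360,310), clear of everything else. I descend and grip the bar.

Request:
play_rows --commands '[[[0, 0, 0.2, 0], [0, 0, 0.4, 0], [0, 0, 0.6, 0], [0, 0, 0.8, 0], [0, 0, 0.95, 0]]]'

```text
clock: 4.38
position: [0.5293, -0.1216, 0.0821]
ee_rot: [[-0.619, -0.785, -0.001], [-0.785, 0.619, -0.0], [0.001, 0.001, -1.0]]
contact_force: [0.1, 0.3, 0.2]
finger_gap: 0.498
grip_force: 0.0
```

Request:
play_rows --commands '[[[0, 0, 0.14, 0], [0, 0, 0.28, 0], [0, 0, 0.4, 0], [0, 0, 0.525, 0], [0, 0, 0.525, 0]]]'

```text
clock: 4.8
position: [0.5288, -0.1208, 0.0392]
ee_rot: [[-0.617, -0.787, -0.003], [-0.787, 0.617, 0.001], [0.001, 0.002, -1.0]]
contact_force: [-0.1, -0.6, -0.8]
finger_gap: 0.497
grip_force: 0.0
```

Request:
play_rows --commands '[[[0, 0, 0, 0], [0, 0, 0, 0], [0, 0, 0, 0], [0, 0, 0, 0], [0, 0, 0, 0]]]' --claw 1

```text
clock: 5.22
position: [0.5303, -0.1211, 0.042]
ee_rot: [[-0.617, -0.787, 0.002], [-0.787, 0.617, -0.0], [-0.001, -0.001, -1.0]]
contact_force: [1.3, -0.9, 1.6]
finger_gap: 0.145
grip_force: 62.0
```

Request:
play_rows --commands '[[[0, 0, -0.1, 0], [0, 0, -0.2, 0], [0, 0, -0.3, 0], [0, 0, -0.4, 0], [0, 0, -0.5, 0]]]'

```text
clock: 5.63
position: [0.5298, -0.121, 0.0824]
ee_rot: [[-0.617, -0.787, 0.0], [-0.787, 0.617, -0.0], [-0.0, -0.0, -1.0]]
contact_force: [-0.2, 0.5, -2.9]
finger_gap: 0.148
grip_force: 61.3
```

Run:
```python
from st import *
show(); to([.530,-.121,.04])
for n in("scene","top"):
    f=grab_frame(n);cv2.imwrite(f"pics/{n}2.png",f["color"]);W=cloud(f)
    for d in models.outline_of(f,"timer")[:2]: print(n,d["conf"],d["box"],np.round(np.median(W[d["region"]],0),3),np.round(W[d["region"]].min(0),3))
a=cv2.imread("pics/scene2.png")[190:270,310:410]
cv2.imwrite("pics/s2.png",cv2.resize(a,None,fx=6,fy=6,interpolation=3))
```

```text
5.63 [ 0.5298 -0.121   0.0824] yaw -128.1 j [-0.22  0.07 -0.13  1.37 -0.   -1.13] gap 0.148 F [-0.2  0.5 -2.9] g 61.3
tool shift to [0.53, -0.121, 0.04] [-0.002 -0.002  0.53 ]
scene 0.88 [334.6, 205.2, 30.5, 30.4] [ 0.519 -0.107  0.073] [ 0.006 -0.248 -0.001]
scene 0.76 [360.8, 268.0, 33.9, 33.9] [0.353 0.032 0.035] [ 0.006 -0.02   0.001]
top 0.73 [290.6, 288.9, 29.8, 21.3] [0.363 0.019 0.037] [ 0.33  -0.018 -0.001]
```

View pics/s2.png

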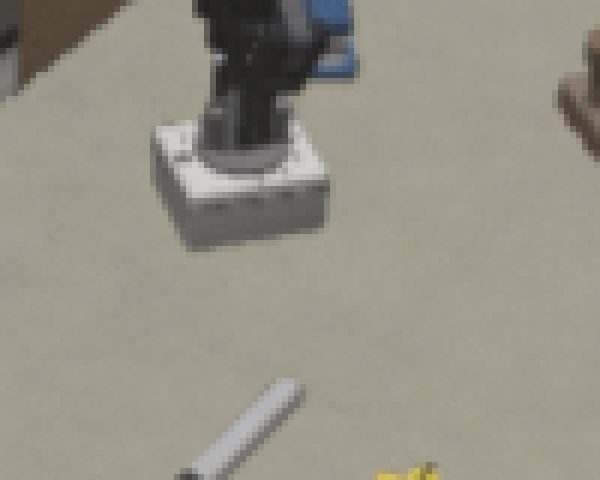

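The timer is lifted level with the bar held between the fingers: dial at (245,150) in the crop, body clear of the table. I carry it to the tray next.

Request:
play_rows --commands '[[[-0.16, 0.12, -0.06, -0.057], [-0.32, 0.25, -0.12, -0.113], [-0.48, 0.37, -0.18, -0.17], [-0.64, 0.5, -0.24, -0.226], [-0.8, 0.62, -0.3, -0.283]]]'

```text
clock: 6.25
position: [0.5296, -0.0392, 0.1048]
ee_rot: [[-0.093, -0.996, -0.001], [-0.996, 0.093, 0.0], [0.0, 0.001, -1.0]]
contact_force: [-0.3, -0.4, -2.5]
finger_gap: 0.149
grip_force: 61.4
```

Request:
play_rows --commands '[[[-0.2, -0.02, 0, 0], [-0.4, -0.04, 0, 0], [-0.6, -0.06, 0, 0], [-0.8, -0.08, 0, 0], [-1, -0.1, 0, 0]]]'

```text
clock: 6.67
position: [0.5457, 0.0396, 0.1046]
ee_rot: [[-0.098, -0.995, -0.001], [-0.995, 0.098, -0.0], [0.0, 0.001, -1.0]]
contact_force: [0.8, -0.8, -2.6]
finger_gap: 0.151
grip_force: 61.4
```

Run:
```python
from st import *
show(); to([.532,.1215,.106])
```

```text
6.67 [0.5457 0.0396 0.1046] yaw -95.7 j [ 0.07  0.07 -0.09  1.42  0.   -1.4 ] gap 0.151 F [ 0.8 -0.8 -2.6] g 61.4
tool shift to [0.532, 0.1215, 0.106] [-1.002  0.272 -0.017]
```

Request:
play_rows --commands '[[[-0.2, 0.055, 0, 0], [-0.4, 0.11, 0, 0], [-0.65, 0.18, 0, 0], [-0.85, 0.23, 0, 0], [-1, 0.272, 0, 0]]]'

```text
clock: 7.08
position: [0.5316, 0.1218, 0.1046]
ee_rot: [[-0.098, -0.995, -0.001], [-0.995, 0.098, -0.0], [0.0, 0.001, -1.0]]
contact_force: [-1.1, -0.6, -2.8]
finger_gap: 0.146
grip_force: 61.4
```

Request:
play_rows --commands '[[[0, 0, 0.1, 0], [0, 0, 0.2, 0], [0, 0, 0.3, 0], [0, 0, 0.4, 0], [0, 0, 0.4, 0]]]'

```text
clock: 7.5
position: [0.5312, 0.1196, 0.0707]
ee_rot: [[-0.099, -0.995, -0.003], [-0.995, 0.099, -0.001], [0.001, 0.003, -1.0]]
contact_force: [-0.6, 0.5, -2.6]
finger_gap: 0.152
grip_force: 61.3
```

Run:
```python
from st import *
show(); to([.532,.1215,.047])
f=grab_frame("scene");W=cloud(f);Z=W[...,2]
for d in models.outline_of(f,"timer")[:3]:
    p=W[d["region"]];print(d["conf"],d["box"],np.median(p,0).round(3))
    q=p[(p[:,2]>.05)&(p[:,2]<.074)&(abs(p[:,1]-.12)<.07)]
    if len(q)>50: print(rect(q[:,:2]),len(q))
cv2.imwrite("pics/s3.png",cv2.resize(f["color"][210:320,240:360],None,fx=5,fy=5,interpolation=3))
```

```text
7.5 [0.5312 0.1196 0.0707] yaw -95.7 j [ 0.22  0.08 -0.15  1.35 -0.   -1.25] gap 0.152 F [-0.6  0.5 -2.6] g 61.3
tool shift to [0.532, 0.1215, 0.047] [-0.026 -0.009  0.296]
0.9 [359.4, 268.2, 32.5, 33.3] [0.352 0.032 0.035]
0.8 [281.2, 257.1, 33.0, 34.2] [0.518 0.132 0.062]
(array([0.5301, 0.1185]), 0.0689, 0.0564, 85.9) 435
```

View pics/s3.png

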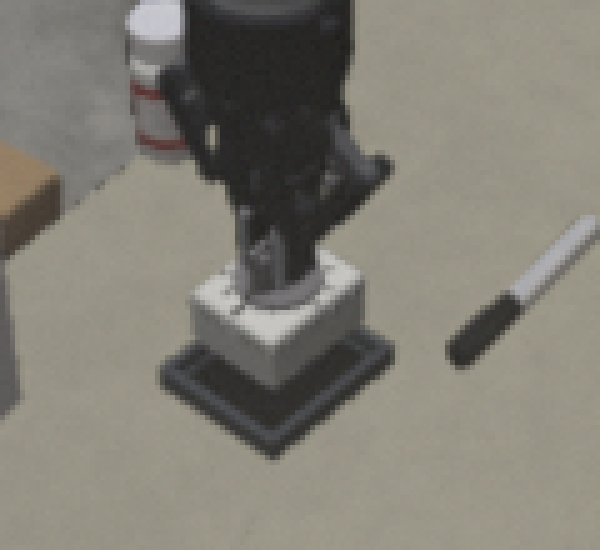

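The timer hangs over the tray, aligned and level: body centre at (278,310) and tray at (277,380) in the crop. I lower it.

Request:
play_rows --commands '[[[0, 0, 0.08, 0], [0, 0, 0.16, 0], [0, 0, 0.24, 0], [0, 0, 0.3, 0], [0, 0, 0.32, 0]]]'

```text
clock: 8.02
position: [0.5317, 0.1204, 0.0464]
ee_rot: [[-0.098, -0.995, -0.001], [-0.995, 0.098, -0.0], [0.0, 0.001, -1.0]]
contact_force: [0.1, -0.3, -3.1]
finger_gap: 0.15
grip_force: 61.3
```

Request:
play_rows --commands '[[[0, 0, 0, 0], [0, 0, 0, 0], [0, 0, 0, 0], [0, 0, 0, 0], [0, 0, 0, 0]]]'

```text
clock: 8.43
position: [0.5324, 0.1206, 0.048]
ee_rot: [[-0.098, -0.995, 0.0], [-0.995, 0.098, 0.0], [-0.0, -0.0, -1.0]]
contact_force: [-0.2, -0.0, -2.7]
finger_gap: 0.148
grip_force: 61.3
```

Request:
play_rows --commands '[[[0, 0, 0.008, 0], [0, 0, 0.016, 0], [0, 0, 0.024, 0], [0, 0, 0.024, 0], [0, 0, 0.024, 0]]]'

```text
clock: 8.85
position: [0.5323, 0.1206, 0.046]
ee_rot: [[-0.098, -0.995, 0.0], [-0.995, 0.098, 0.0], [-0.0, -0.0, -1.0]]
contact_force: [-0.2, -0.3, -0.3]
finger_gap: 0.143
grip_force: 61.7
```

Request:
play_rows --commands '[[[0, 0, 0, 0], [0, 0, 0, 0], [0, 0, 0, 0], [0, 0, 0, 0], [0, 0, 0, 0]]]' --claw 0.5

```text
clock: 9.27
position: [0.5322, 0.1206, 0.0458]
ee_rot: [[-0.098, -0.995, 0.0], [-0.995, 0.098, 0.0], [-0.0, -0.0, -1.0]]
contact_force: [-0.1, -0.3, -0.4]
finger_gap: 0.5
grip_force: 0.0
```

Request:
play_rows --commands '[[[0, 0, -0.15, 0], [0, 0, -0.35, 0], [0, 0, -0.55, 0], [0, 0, -0.75, 0], [0, 0, -0.95, 0]]]'

```text
clock: 9.68
position: [0.5323, 0.1206, 0.1236]
ee_rot: [[-0.098, -0.995, 0.001], [-0.995, 0.098, 0.0], [-0.0, -0.001, -1.0]]
contact_force: [-0.1, 0.1, -0.4]
finger_gap: 0.501
grip_force: 0.0
```

Request:
play_rows --commands '[[[-0.2, 0, 0, 0], [-0.4, 0, 0, 0], [-0.6, 0, 0, 0], [-0.8, 0, 0, 0], [-1, 0, 0, 0]]]'

```text
clock: 10.1
position: [0.5402, 0.201, 0.1229]
ee_rot: [[-0.099, -0.995, 0.001], [-0.995, 0.099, 0.0], [-0.0, -0.001, -1.0]]
contact_force: [0.4, -0.4, 0.3]
finger_gap: 0.499
grip_force: 0.0
```

```bash
cat > look.py <<'E'
from st import *
import sys
show()
for n in("top","scene"):
    f=grab_frame(n);W=cloud(f);Z=W[...,2]
    T=(abs(W[...,0]-.532)<.06)&(abs(W[...,1]-.1215)<.065)&(Z<.075)
    b=W[T&(Z>.028)]
    print(n,"timer",rect(b[:,:2]),np.median(b[b[:,2]<.045][:,2]).round(4),len(b))
    d=W[T&(Z>.054)]; print(" bar",rect(d[:,:2]),np.median(d[:,2]).round(4),len(d))
    c=W[T&(Z>.009)&(Z<.02)];print(" tray",rect(c[:,:2]))
    if n=="top": cv2.imwrite(f"pics/{sys.argv[1]}.png",cv2.resize(f["color"][207:257,237:287],None,fx=10,fy=10,interpolation=3))
E
python3 look.py t4
```

```text
10.1 [0.5402 0.201  0.1229] yaw -95.7 j [ 0.36  0.13  0.02  1.45  0.   -1.12] gap 0.499 F [ 0.4 -0.4  0.3] g 0.0
top timer (array([0.5335, 0.1219]), 0.0679, 0.0566, 84.7) 0.04 637
 bar (array([0.5331, 0.1201]), 0.0384, 0.0137, 84.2) 0.0646 94
 tray (array([0.5315, 0.1125]), 0.1102, 0.0778, 84.5)
scene timer (array([0.5317, 0.1181]), 0.0728, 0.0581, 84.7) 0.0388 552
 bar (array([0.5316, 0.1177]), 0.0424, 0.0172, 83.5) 0.0639 102
 tray (array([0.5306, 0.1211]), 0.0908, 0.0786, 84.3)
```

View pics/t4.png

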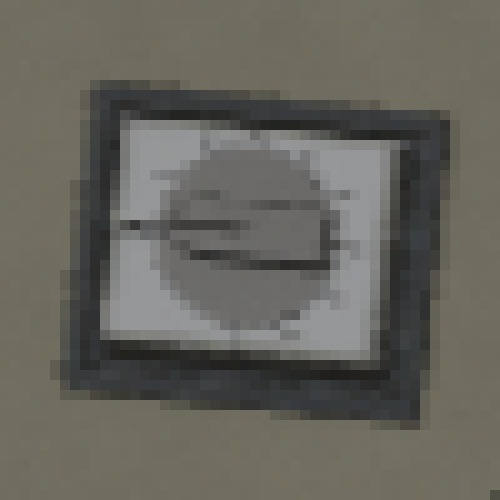

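The timer sits flat in the tray and has been released. The zero mark (130,225) and pointer (245,225→160,228) point left, so the dial is at tick 0. I go back, grip the bar and turn it five clicks clockwise.

Request:
play_rows --commands '[[[0.2, 0, 0, 0], [0.4, 0, 0, 0], [0.6, 0, 0, 0], [0.8, 0, 0, 0], [1, 0, 0, 0]]]'

```text
clock: 10.62
position: [0.532, 0.1193, 0.1225]
ee_rot: [[-0.099, -0.995, 0.0], [-0.995, 0.099, -0.0], [0.0, -0.0, -1.0]]
contact_force: [0.4, 0.1, -0.4]
finger_gap: 0.496
grip_force: 0.0
```

Request:
play_rows --commands '[[[0, 0, 0.2, 0], [0, 0, 0.45, 0], [0, 0, 0.7, 0], [0, 0, 0.85, 0], [0, 0, 0.96, 0]]]'

```text
clock: 11.03
position: [0.5316, 0.12, 0.0441]
ee_rot: [[-0.099, -0.995, -0.001], [-0.995, 0.099, -0.0], [0.001, 0.001, -1.0]]
contact_force: [-0.2, -0.2, 0.3]
finger_gap: 0.5
grip_force: 0.0
```

Request:
play_rows --commands '[[[0, 0, 0, 0], [0, 0, 0, 0], [0, 0, 0, 0], [0, 0, 0, 0], [0, 0, 0, 0]]]' --claw 1

```text
clock: 11.45
position: [0.5329, 0.1207, 0.0461]
ee_rot: [[-0.098, -0.995, 0.002], [-0.995, 0.098, 0.0], [-0.0, -0.002, -1.0]]
contact_force: [0.8, -0.5, 3.1]
finger_gap: 0.145
grip_force: 60.9
```

Request:
play_rows --commands '[[[0, 0, 0, 0.052], [0, 0, 0, 0.105], [0, 0, 0, 0.157], [0, 0, 0, 0.21], [0, 0, 0, 0.262]]]'

```text
clock: 11.87
position: [0.5331, 0.1206, 0.0461]
ee_rot: [[-0.587, -0.809, 0.002], [-0.809, 0.587, 0.0], [-0.001, -0.002, -1.0]]
contact_force: [1.2, -1.7, 2.1]
finger_gap: 0.142
grip_force: 60.8
```

Request:
play_rows --commands '[[[0, 0, 0, 0.052], [0, 0, 0, 0.105], [0, 0, 0, 0.157], [0, 0, 0, 0.21], [0, 0, 0, 0.262]]]'

```text
clock: 12.28
position: [0.5331, 0.1204, 0.0461]
ee_rot: [[-0.914, -0.407, 0.002], [-0.407, 0.914, -0.0], [-0.002, -0.001, -1.0]]
contact_force: [2.0, -2.2, 3.8]
finger_gap: 0.145
grip_force: 60.7
```

Request:
play_rows --commands '[[[0, 0, 0, 0.052], [0, 0, 0, 0.105], [0, 0, 0, 0.157], [0, 0, 0, 0.21], [0, 0, 0, 0.262]]]'

```text
clock: 12.7
position: [0.5329, 0.1203, 0.0461]
ee_rot: [[-0.994, 0.105, 0.002], [0.105, 0.994, -0.001], [-0.002, -0.0, -1.0]]
contact_force: [1.7, -3.0, 4.5]
finger_gap: 0.153
grip_force: 60.9
```

Request:
play_rows --commands '[[[0, 0, 0, 0.052], [0, 0, 0, 0.105], [0, 0, 0, 0.157], [0, 0, 0, 0.21], [0, 0, 0, 0.262]]]'

```text
clock: 13.12
position: [0.5326, 0.1201, 0.0461]
ee_rot: [[-0.808, 0.589, 0.001], [0.589, 0.808, -0.001], [-0.002, 0.0, -1.0]]
contact_force: [-1.2, -3.5, 5.9]
finger_gap: 0.145
grip_force: 61.1
```

Request:
play_rows --commands '[[[0, 0, 0, 0.055], [0, 0, 0, 0.11], [0, 0, 0, 0.17], [0, 0, 0, 0.23], [0, 0, 0, 0.285]]]'

```text
clock: 13.53
position: [0.5322, 0.1199, 0.046]
ee_rot: [[-0.362, 0.932, 0.001], [0.932, 0.362, -0.001], [-0.001, 0.0, -1.0]]
contact_force: [-3.4, -4.8, 6.6]
finger_gap: 0.148
grip_force: 61.3
```

Request:
play_rows --commands '[[[0, 0, 0, 0], [0, 0, 0, 0], [0, 0, 0, 0], [0, 0, 0, 0], [0, 0, 0, 0]]]'

```text
clock: 13.95
position: [0.5323, 0.12, 0.0461]
ee_rot: [[-0.368, 0.93, 0.001], [0.93, 0.368, -0.001], [-0.001, 0.0, -1.0]]
contact_force: [-3.0, -4.4, 6.2]
finger_gap: 0.147
grip_force: 61.3
```

Request:
play_rows --commands '[[[0, 0, 0, 0], [0, 0, 0, 0], [0, 0, 0, 0], [0, 0, 0, 0], [0, 0, 0, 0]]]' --claw 0.5

```text
clock: 14.37
position: [0.5322, 0.1207, 0.0449]
ee_rot: [[-0.368, 0.93, -0.0], [0.93, 0.368, 0.0], [0.0, 0.0, -1.0]]
contact_force: [0.3, 0.8, 0.6]
finger_gap: 0.502
grip_force: 0.0
```

Request:
play_rows --commands '[[[0, 0, -0.15, 0], [0, 0, -0.35, 0], [0, 0, -0.55, 0], [0, 0, -0.75, 0], [0, 0, -0.95, 0]]]'

```text
clock: 14.78
position: [0.5322, 0.1206, 0.1227]
ee_rot: [[-0.368, 0.93, 0.001], [0.93, 0.368, 0.0], [-0.0, 0.001, -1.0]]
contact_force: [-0.4, 0.2, -0.3]
finger_gap: 0.499
grip_force: 0.0
```

Run:
```python
from st import *
show(); to([.540,.205,.125])
```

```text
14.78 [0.5322 0.1206 0.1227] yaw 111.6 j [ 0.22  0.06 -0.06  1.45  0.    1.42] gap 0.499 F [-0.4  0.2 -0.3] g 0.0
tool shift to [0.54, 0.205, 0.125] [ 0.945  0.479 -0.029]
```

Request:
play_rows --commands '[[[0.2, 0.1, 0, 0], [0.4, 0.2, 0, 0], [0.6, 0.3, 0, 0], [0.8, 0.4, 0, 0], [0.95, 0.48, 0, 0]]]'

```text
clock: 15.2
position: [0.5401, 0.2066, 0.1219]
ee_rot: [[-0.368, 0.93, 0.001], [0.93, 0.368, 0.0], [0.0, 0.001, -1.0]]
contact_force: [0.1, -0.8, -0.0]
finger_gap: 0.502
grip_force: 0.0
```

```bash
python3 look.py t5
```

```text
15.2 [0.5401 0.2066 0.1219] yaw 111.6 j [0.37 0.14 0.02 1.45 0.   1.56] gap 0.502 F [ 0.1 -0.8 -0. ] g 0.0
top timer (array([0.5328, 0.1234]), 0.0686, 0.0561, 75.2) 0.0397 639
 bar (array([0.5327, 0.1244]), 0.0389, 0.0147, -74.7) 0.0652 96
 tray (array([0.5375, 0.1223]), 0.0902, 0.0879, 84.4)
scene timer (array([0.5309, 0.1213]), 0.0691, 0.0589, 76.5) 0.0392 538
 bar (array([0.5305, 0.122 ]), 0.0431, 0.0142, -75.2) 0.0645 87
 tray (array([0.531 , 0.1202]), 0.0917, 0.0806, 84.2)
```

View pics/t5.png

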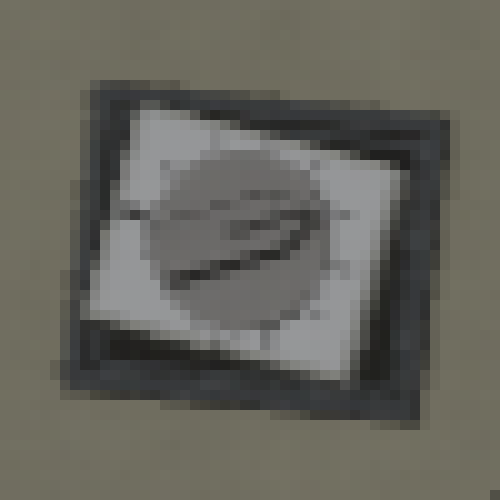

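The pointer (310,215) aims at the tick at (345,213), the fifth clockwise from the zero mark (130,215). The fits agree: body at 75.5° and bar at -75°, which is 150° clockwise. The timer lies flat and centred within about 2 mm, and the arm is clear.

```bash
python3 -c "
from bench import job
print(job.close_job())"
```

```text
the job is handed in; nothing more can be done
None
```

The timer is flat in its tray with the dial at the fifth tick, confirmed by the last camera check, and the job is handed in at about 15 s of the 58 s; the hand-in call returned no verdict.

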